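# Close the access panel of the mould vibrator and hold it shut

## Robot

A 7-joint arm with a two-finger parallel gripper is mounted at the origin on a cart in front of the work surface, level with it; the furniture and walls round the work are solid. World frame = base frame: x ahead of the robot, y to its left, z up, the work surface at z = 0. Lengths are in m, angles in rad, forces in N, time in s.
With the tool pointing down it reaches from about 0.425 to 0.95 m from the base axis. Payload 4.7 kg.
Tool frame: the origin (TCP) lies at the very end of the fingers, on their centre line; the grasp point (between the pads) lies 19 mm behind it; z points along the fingers, y is the line along which they close (so a half turn about z gives the same grasp; the last joint's range is limited). The gripper opens to 85 mm and grips with 20 to 120 N. Pads are 22 mm wide; open, the fingers measure 114 mm over their backs; the gripper's body (76 mm by 85 mm) begins 54 mm behind the grasp point. The pads swing forward as they close: fully open they stand 13 mm farther back than shut.
Start: joints at [-1.205, 0.469, -0.049, 1.532, 0.024, 1.141, -0.082], TCP at [0.26, 0.623, 0.231] pointing down, gripper open.
Joint ranges: [-2.59, 2.59], [-0.33, 1.99], [-1.39, 1.29], [0.1, 2.45], [-1.04, 4.18], [0.21, 1.99], [-2.66, 2.66]. Speed limits (rad/s): [2.57, 2.57, 3.14, 3.14, 3.14, 3.14, 3.14].

## Interface

Orientations are given as a rotation vector (axis times angle).
In Python, from workcell import ctrl gives the robot as it stands.
- The arm moves only by the shell command python3 -m jog 'ROWS' [FORCE]. ROWS is JSON, a list of rows, each a list of 3 entries, a list of its own where there are three numbers: the turn, a rotation vector about the tool's x, y, z in degrees, then the shift along the tool's x, y, z in mm, then the opening in per cent of the stroke, from 0 (shut) to 100 (fully open). A call has 1 to 12 rows; each row is the pose to reach, as a shift and turn from the pose commanded when the call began, along the tool's axes at that moment; what a row does not reach only later rows make up. A row lasts 1/12 s, in which the tool goes at most 41.7 mm and 7.16 degrees, less where a joint would pass 70% of its speed; a pose out of reach is approached as far as the arm can. A call with a gripper value outside its range is refused whole. The fingers move at their own pace and stop on an object; FORCE is the grip in N (left out, the last holds). Time passes only in rows, so rows that repeat a pose let the fingers close. It gives the time, the measured TCP pose, the force, the opening and the grip force at its end, in the units of the state.
- ctrl.observe(): the state, without advancing time (a new reading comes with each control period).
- ctrl.grab_frame(name): name is "scene" or "top"; returns a dict with "img" (420x560x3 uint8, red, green, blue), "depth" (420x560 float32, m along the optical axis (not along the pixel's ray), 0 where there is no reading), "K" (3x3 intrinsics, pixels), "dist" ([k1, k2, p1, p2, k3] as OpenCV has them; the pictures are not rectified), "rvec" (rotation vector, rad) and "tvec" (3), from world to camera coordinates, as OpenCV has them. Camera axes: x right, y down, z forward; pixel columns grow to the right and rows downward; lengths in m; the calibration is good to about 2 mm. A picture is of the moment at which its call begins.
- ctrl.sign_off(): hands the job in; it is judged then, once.
The state is a dict: "time": time; "qpos": joint angles; "dq": joint speeds; "joint_torque": joint torques, N m; "tcp_pos": TCP position; "eef_rot": TCP orientation; "ft_force": force on the tool from outside, world axes, zero at the start; "torque": the same for the moment, N m; "width": finger opening in m; "gripper_force": force on a finger pad.
Only numpy, scipy, OpenCV 4.12 (cv2) and the standard library are available. Lean on these libraries where they do the work, as an engineer would, in place of code of your own. Each camera call takes 0.05 s, during which the arm holds its last target. There are 200 camera calls.

## Task

Close up the access panel on top of the grey drive housing: turn its quarter-turn wing fastener clockwise (seen from above), past its click, until the wing lines up with the two index ridges on the panel, then let go of the fastener, press the panel itself down with the fingertips fully home against its frame and keep it pressed there. Finish while still holding it pressed, because the gasket lifts it again as soon as it is let go, with the hand off the fastener and the wing still in line. Leave the pigment jar and the spirit level beside the housing where they are.

Things in the scene. Friction and masses are not known exactly. Their poses are not given: they have to be found in the camera images.
- housing: Fixed grey painted drive housing, 130 (its x) x 156 (its y) x 55 mm high, standing on the table. Origin: centre of its underside; z up. Its near face (-x) has louvres, the panel's hinge runs along its near upper edge, the panel's free edge is at its far (+x) side.
- panel (a joint): Opening (rad) of the access panel, aluminium plate 122 (x) x 150 (y) x 4 mm on the housing. 0 = home, flat on the frame, top face 59 mm above the table. Hinge along the housing's y at x = -60 mm, 55 mm up. A springy gasket lifts it to 0.08 (far edge 9 mm up). About 8 N on a press pad brings it home; it stays only while pressed. Blocked after about 1 mm unless the fastener is in line.
- fastener (a joint): Turn of the wing fastener (rad), growing clockwise seen from above, range 0 to 2.2. At 0 the wing lies along the housing's x; at 1.571 along its y, in line with the two dark index ridges (wanted; no stop there). Starts at 0.15 to 0.55. A sprung detent is felt between about 0.6 and 1.0 (0.06 N m; elsewhere 0.03 N m friction). Stays where it is left.
- wing_grip (a point): Point on the fastener's axis, 10 mm below the wing's top, 24 mm above the panel's top face; at x = 35, y = 0 mm in the housing's frame. Its x runs along the wing. The dark wing is an upright blade 38 long, 10 thick, 26 mm high, on a round foot (30 mm across, 5 mm high, then 18 mm across up to 11 mm).
- press_left (a point): Centre of the top of the left (+y) rubber press pad on the panel, 24 mm across, 2 mm thick; in the housing's frame at x = 32, y = 56 mm; 61 mm above the table when the panel is home, about 7 mm higher when it is up.
- press_right (a point): The same for the right (-y) press pad, at x = 32, y = -56 mm in the housing's frame. The panel may be pressed on either pad or anywhere else near its far edge.
- jar: Bystander: loose pigment jar with a dark lid, 50 mm across, 56 mm high, standing left (+y) of the housing. Origin: centre of its underside.
- level: Bystander: loose yellow spirit level, 18 x 120 x 28 mm, lying right (-y) of the housing. Origin: centre of its underside.

How it is judged:
By the outcome, as a careful person would: the job done as asked, in the order asked, and still so for the second after the job is handed in, while the arm keeps its last pose, push and grip.
It also fails if it takes over 38 s, if anything falls off the work surface, if the arm or the gripper's body presses on something with over 40 N, if the wrist force passes 120 N, or if a joint passes its speed limit or range.

## Working session

There is one attempt and no reset: what is moved stays moved. The work goes in short steps, Python scripts to look and compute and a shell command to move; the robot and the scene stay as the last step left them, time stands still between calls to the robot, and variables do not carry over. Pictures are saved under pics/ and viewed, at most 10 in all, crops included, and the job is handed in when it is done.

```bash
mkdir -p pics; python3 - <<'E'
from workcell import ctrl
import cv2,numpy as np
s=ctrl.observe(); print(s)
for n in("scene","top"):
    f=ctrl.grab_frame(n); cv2.imwrite(f"pics/{n}0.png",f["img"][:,:,::-1]); np.savez(f"{n}0.npz",**f)
    R=cv2.Rodrigues(np.array(f["rvec"]))[0]; print(n,-R.T@np.array(f["tvec"]).ravel(),R[2])
E
```

```text
{'time': 0.0, 'qpos': array([-1.20493519,  0.46947327, -0.04860217,  1.53369641,  0.0240857 ,
        1.14100218, -0.08229895]), 'dq': array([ 0.00233474,  0.000515  , -0.00031977, -0.00048107, -0.00035449,
       -0.00019036, -0.00075472]), 'joint_torque': array([ 5.33806851e-04, -5.10329282e+01, -4.66691726e-02, -2.37712330e+01,
        1.05770896e-02,  7.44717516e-03,  1.36705529e-05]), 'tcp_pos': array([0.25935316, 0.62254893, 0.23023893]), 'eef_rot': array([-0.61595373, -3.0802748 ,  0.00308766]), 'ft_force': array([-0.46368712,  0.12162403,  1.01178287]), 'torque': array([ 0.04631992,  0.01567556, -0.01611183]), 'gripper_force': 0.0, 'width': 0.08570905893603771}
scene [-0.03512699  0.61410416  0.47089763] [ 0.54383892 -0.71634102 -0.43714387]
top [ 0.24537576 -0.01113045  1.08141972] [ 0.18431718  0.00358986 -0.98286026]
```

View pics/scene0.png

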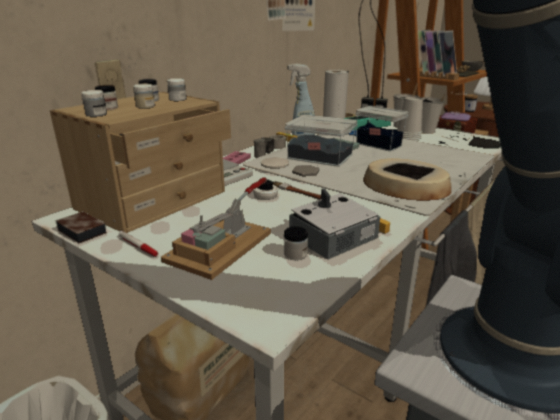

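View pics/top0.png

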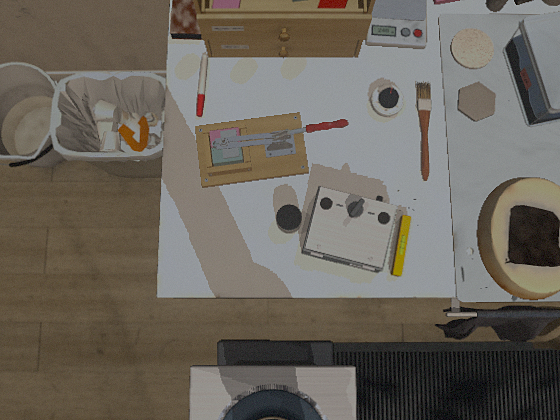

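The scene view shows the housing (~335,222) with the jar to its left (296,242). The top view shows the pads at about (327,203) and (384,218), the wing at (355,209), the jar at (289,217) and the level at (401,245). Next I'll take a crop and positions.

```bash
cat > h.py <<'E'
import cv2,numpy as np
def cast(f,px,z):
    R=cv2.Rodrigues(np.array(f["rvec"]))[0];t=np.array(f["tvec"]).ravel()
    u=cv2.undistortPoints(np.array(px,float).reshape(-1,1,2),np.array(f["K"]),np.array(f["dist"])).reshape(-1,2)
    d=np.c_[u,np.ones(len(u))]@R; c=-R.T@t
    return c+d*((z-c[2])/d[:,2])[:,None]
def dark(f,box,thr,amin=15):
    x0,y0,x1,y1=box; g=cv2.cvtColor(np.array(f["img"]),cv2.COLOR_RGB2GRAY)[y0:y1,x0:x1]
    n,l,st,c=cv2.connectedComponentsWithStats((g<thr).astype(np.uint8))
    return [(c[i]+[x0,y0],st[i]) for i in range(1,n) if st[i,4]>=amin]
E
python3 - <<'E'
from h import *
f=np.load("top0.npz"); im=f["img"][170:285,270:430,::-1]
cv2.imwrite("pics/crop0.png",cv2.resize(im,None,fx=5,fy=5,interpolation=cv2.INTER_CUBIC))
for c,st in dark(f,(270,170,430,285),70): print(c.round(1),st,cast(f,[c],.066)[0].round(4))
print(f["K"],cast(f,[[270,410]],0))
E
```

```text
[314.4 202.6] [40 17  9 33 43] [ 0.4566 -0.0796  0.066 ]
[379.1 197.9] [106  26   7   5  27] [ 0.466 -0.203  0.066]
[325.6 203. ] [ 50  28  12  11 106] [ 0.4558 -0.1008  0.066 ]
[352.8 207.6] [77 29 16 18 97] [ 0.4471 -0.1523  0.066 ]
[288.5 217. ] [  6  35  26  25 510] [ 0.4287 -0.0303  0.066 ]
[383.3 217.5] [108  42  12  12 110] [ 0.4279 -0.2097  0.066 ]
[396.  245.4] [121  46  11  59  89] [ 0.3749 -0.2318  0.066 ]
[305.2 251.9] [32 79  8  6 17] [ 0.3624 -0.0614  0.066 ]
[325.7 257.7] [52 86  9  5 17] [ 0.3517 -0.0995  0.066 ]
[339.2 261. ] [61 88 18  7 37] [ 0.3456 -0.1246  0.066 ]
[[546.18331372   0.         276.39505261]
 [  0.         546.18331372 213.27960777]
 [  0.           0.           1.        ]] [[0.06778518 0.00414557 0.        ]]
```

View pics/crop0.png

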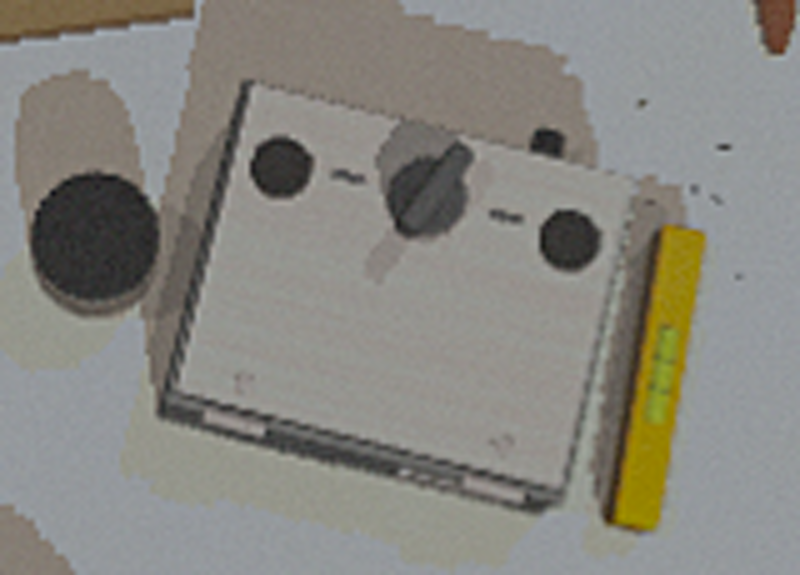

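The crop shows the wing running from the lower left (400,225) to the upper right (465,150), about 27° clockwise of the housing's x. The pads are at (281,167) and (569,239), and the ridges lie in line between them. Depth should give me a better wing fit.

```bash
cat >> h.py <<'E'
def pts(f,box):
    x0,y0,x1,y1=box; v,u=np.mgrid[y0:y1,x0:x1]; d=np.array(f["depth"])[y0:y1,x0:x1].ravel()
    uv=np.c_[u.ravel(),v.ravel()].astype(float)
    n=cv2.undistortPoints(uv.reshape(-1,1,2),np.array(f["K"]),np.array(f["dist"])).reshape(-1,2)
    R=cv2.Rodrigues(np.array(f["rvec"]))[0]
    return ((np.c_[n,np.ones(len(n))]*d[:,None])-np.array(f["tvec"]).ravel())[d>0]@R
def wing(f,box,lo=.086,c0=(.443,-.155)):
    p=pts(f,box); p=p[(p[:,2]>lo)&(p[:,2]<.115)&(np.hypot(*(p[:,:2]-c0).T)<.03)]
    c=p.mean(0); w,V=np.linalg.eigh(np.cov(p[:,:2].T)); a=np.degrees(np.arctan2(V[1,1],V[0,1]))
    r=cv2.minAreaRect((p[:,:2]*1000).astype(np.float32))
    return len(p),c.round(4),round(a,1),r,np.percentile(p[:,2],95)
def go(s,xyz,yaw):
    """tool-frame shift (mm) and rotvec (deg) to xyz with tool pointing down, tool y at yaw deg"""
    from scipy.spatial.transform import Rotation as Ro
    R=Ro.from_rotvec(s["eef_rot"]); y=np.radians(yaw); ty=np.array([np.cos(y),np.sin(y),0]); tz=np.array([0,0,-1.])
    T=Ro.from_matrix(np.c_[np.cross(ty,tz),ty,tz])
    return (R.inv().apply(np.array(xyz)-s["tcp_pos"])*1000).round(1),np.degrees((R.inv()*T).as_rotvec()).round(1)
E
python3 - <<'E'
from h import *
from workcell import ctrl
f=np.load("top0.npz"); g=np.load("scene0.npz")
print(wing(f,(335,185,375,225))); print(wing(g,(300,180,360,240)))
p=pts(f,(310,200,390,240)); print("panel z",np.percentile(p[:,2],[10,50,90]))
s=ctrl.observe()
for t in ([.48,.2,.21],[.4425,-.1555,.16],[.4425,-.1555,.08]): print(go(s,t,49))
E
```

```text
(116, array([ 0.4408, -0.1551,  0.0995]), np.float64(142.7), ((441.626220703125, -155.71676635742188), (9.90723991394043, 37.89503860473633), 52.635658264160156), np.float64(0.10296720348053387))
(76, array([ 0.4385, -0.1501,  0.0951]), np.float64(145.5), ((440.3673400878906, -153.0017547607422), (9.719146728515625, 38.63067626953125), 53.41152572631836), np.float64(0.10059148170841044))
panel z [0.06060928 0.06475199 0.06967706]
(array([-366.2, -305.2,   20.9]), array([-0.1,  0. , 18.4]))
(array([-468.3, -647.7,   71.5]), array([-0.1,  0. , 18.4]))
(array([-468.3, -647.6,  151.5]), array([-0.1,  0. , 18.4]))
```

```bash
python3 -m jog '[[[0,0,5],[-32,-27,2],100],[[0,0,10],[-64,-54,4],100],[[0,0,14.6],[-97,-81,6],100],[[0,0,14.6],[-129,-108,8],100],[[0,0,14.6],[-161,-134,10],100],[[0,0,14.6],[-193,-161,12],100],[[0,0,14.6],[-225,-188,14],100],[[0,0,14.6],[-257,-215,16],100],[[0,0,14.6],[-289,-242,18],100],[[0,0,14.6],[-321,-269,20],100],[[0,0,14.6],[-353,-295,22],100],[[0,0,14.6],[-375,-330,25],100]]'
python3 - <<'E'
from h import *
from workcell import ctrl
s=ctrl.observe(); print(s["time"]); print(go(s,[.441,-.155,.15],52.8))
E
```

```text
time: 1.1
tcp_pos: [0.4805, 0.1746, 0.2065]
eef_rot: [1.002, 2.975, 0.002]
ft_force: [1.3, 0.5, 0.9]
width: 0.0856
gripper_force: 0.0
1.1
(array([-167.9, -286.4,   56.3]), array([ 0.1,  0.1, -0. ]))
```

```bash
python3 -m jog '[[[0,0,0],[-20,-35,5],100],[[0,0,0],[-40,-69,10],100],[[0,0,0],[-60,-103,15],100],[[0,0,0],[-80,-137,20],100],[[0,0,0],[-100,-171,25],100],[[0,0,0],[-120,-205,33],100],[[0,0,0],[-140,-239,42],100],[[0,0,0],[-158,-270,50],100],[[0,0,0],[-168,-286,56],100],[[0,0,0],[-168,-286,56],100],[[0,0,0],[-168,-286,56],100]]'
python3 - <<'E'
from h import *
from workcell import ctrl
s=ctrl.observe(); print(s["time"]); print(go(s,[.441,-.155,.08],52.8))
f=ctrl.grab_frame("scene"); cv2.imwrite("pics/s1.png",cv2.resize(f["img"][150:270,240:400,::-1],None,fx=4,fy=4))
E
```

```text
time: 2.02
tcp_pos: [0.4386, -0.1539, 0.1499]
eef_rot: [-1.006, -2.975, 0.0]
ft_force: [0.5, 0.4, 0.1]
width: 0.0856
gripper_force: 0.0
2.0167
(array([-2.7,  0.6, 69.9]), array([-0. , -0.1, -0.2]))
```

View pics/s1.png

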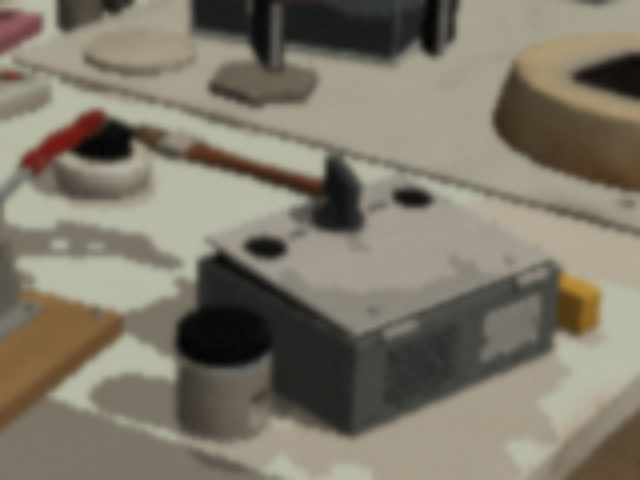

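The crop shows the open fingers straddling the wing, at (265,35) and (440,25), with the wing at (340,180) below them. Alignment looks good, so I'm descending and then closing gently.

```bash
python3 -m jog '[[[0,0,0],[-2,0,25],50],[[0,0,0],[-2,0,45],50],[[0,0,0],[-2,0,60],45],[[0,0,0],[-2,0,69],45],[[0,0,0],[-2,0,69],0],[[0,0,0],[-2,0,69],0],[[0,0,0],[-2,0,69],0],[[0,0,0],[-2,0,69],0],[[0,0,0],[-2,0,69],0],[[0,0,0],[-2,0,69],0],[[0,0,0],[-2,0,69],0]]' 40
python3 - <<'E'
from h import *
from workcell import ctrl
s=ctrl.observe(); print(s["time"],s["torque"],s["qpos"]); print(go(s,[.441,-.155,.08],-14.4))
E
```

```text
time: 2.98
tcp_pos: [0.441, -0.1543, 0.0819]
eef_rot: [1.002, 2.977, 0.001]
ft_force: [-0.9, 0.8, 1.6]
width: 0.0092
gripper_force: 42.1
2.9833 [0.38146577 0.12849347 0.06753941] [-0.05541753  0.35147583  0.36565676  2.17327171 -0.20638858  0.64814328
  1.37614617]
(array([-0.4, -0.6,  1.9]), array([ 0. , -0. , 67.2]))
```

Gripped. Turning clockwise, which is positive about tool z.

```bash
python3 -m jog '[[[0,0,4],[0,0,0],0],[[0,0,8],[0,0,0],0],[[0,0,12],[0,0,0],0],[[0,0,16],[0,0,0],0],[[0,0,20],[0,0,0],0],[[0,0,24],[0,0,0],0],[[0,0,28],[0,0,0],0],[[0,0,32],[0,0,0],0],[[0,0,36],[0,0,0],0],[[0,0,40],[0,0,0],0],[[0,0,44],[0,0,0],0],[[0,0,48],[0,0,0],0]]'
python3 - <<'E'
from h import *
from workcell import ctrl
s=ctrl.observe(); print(s["time"],s["torque"],s["qpos"]); print(go(s,[.441,-.155,.08],-14.4))
E
```

```text
time: 3.98
tcp_pos: [0.4425, -0.1537, 0.0819]
eef_rot: [2.129, 2.308, 0.004]
ft_force: [1.4, 2.0, -1.9]
width: 0.0089
gripper_force: 50.2
3.9833 [ 0.84136013 -0.89378816  0.08984665] [-0.22890113  0.38190921  0.58280066  2.18101421 -0.34259105  0.66283862
  0.67400955]
(array([-1.2, -1.7,  1.9]), array([ 0.2, -0.1, 19. ]))
```

```bash
python3 -m jog '[[[0,0,4],[0,0,0],0],[[0,0,8],[0,0,0],0],[[0,0,12],[0,0,0],0],[[0,0,16],[0,0,0],0],[[0,0,19],[0,0,0],0],[[0,0,19],[0,0,0],0],[[0,0,19],[0,0,0],0]]'
python3 - <<'E'
from h import *
from workcell import ctrl
s=ctrl.observe(); print(s["time"],s["torque"]); print(go(s,[.441,-.155,.08],-14.4))
E
python3 -m jog '[[[0,0,0],[0,0,0],30],[[0,0,0],[0,0,0],50],[[0,0,0],[0,0,0],50],[[0,0,0],[0,0,0],50],[[0,0,0],[0,0,-20],50],[[0,0,0],[0,0,-50],50],[[0,0,0],[-40,0,-80],50],[[0,0,0],[-80,0,-80],50],[[0,0,0],[-120,0,-80],50],[[0,0,0],[-120,0,-80],50]]'
python3 - <<'E'
from h import *
from workcell import ctrl
s=ctrl.observe(); print(s["time"])
f=ctrl.grab_frame("top"); np.savez("top1.npz",**f); print(wing(f,(335,185,375,225)))
cv2.imwrite("pics/t1.png",cv2.resize(f["img"][160:285,260:430,::-1],None,fx=4,fy=4))
g=ctrl.grab_frame("scene"); print(wing(g,(300,180,360,240)))
E
```

```text
time: 4.57
tcp_pos: [0.443, -0.1541, 0.0819]
eef_rot: [2.475, 1.93, 0.004]
ft_force: [4.5, 2.2, -1.6]
width: 0.009
gripper_force: 51.2
4.5667 [ 0.52460124 -1.53799794  0.05108274]
(array([-1.4, -1.7,  1.9]), array([ 0.2, -0. ,  0.3]))
time: 5.4
tcp_pos: [0.4084, -0.2788, 0.1632]
eef_rot: [2.485, 1.913, -0.003]
ft_force: [-0.3, 1.1, 1.1]
width: 0.0426
gripper_force: 0.0
5.4
(127, array([ 0.4406, -0.1552,  0.0988]), np.float64(75.6), ((441.1337585449219, -155.56629943847656), (37.84861373901367, 10.165879249572754), 73.20863342285156), np.float64(0.10308244592428407))
(102, array([ 0.4381, -0.1506,  0.0942]), np.float64(72.2), ((439.2343444824219, -152.8229217529297), (37.89191436767578, 12.721464157104492), 76.24343872070312), np.float64(0.10003489318609034))
```

View pics/t1.png

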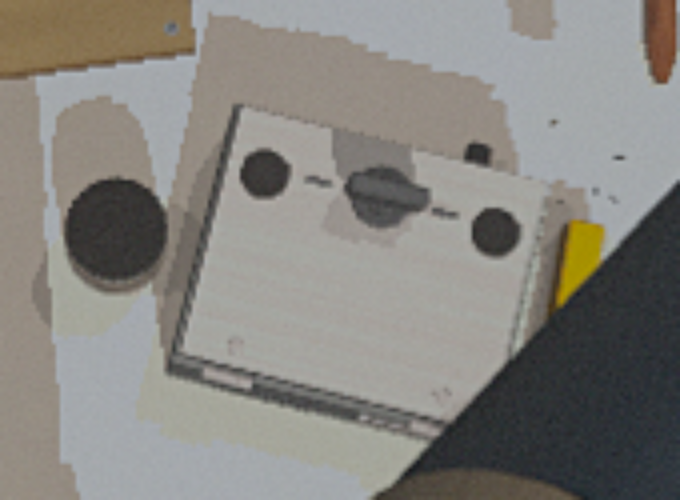

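The wing (345–430, about 190) lies nearly along the ridge/pad line from (265,174) to (496,232). I'll check its angle more closely while the view is clear.

```bash
python3 - <<'E'
from h import *
f=np.load("top1.npz")
for lo in (.09,.095,.098): 
    r=wing(f,(335,185,375,225),lo); print(r[0],r[2],r[3])
P=[c for c,st in dark(f,(310,190,400,230),70,60)]; print(P,cast(f,P,.068).round(4))
im=cv2.resize(f["img"][192:228,315:395,::-1],None,fx=10,fy=10,interpolation=cv2.INTER_CUBIC)
cv2.imwrite("pics/t1z.png",cv2.convertScaleAbs(im,alpha=2))
from workcell import ctrl
s=ctrl.observe()
a=np.array
for t in ([.4558,-.1008,.11],[.4279,-.2097,.11]): print(go(s,t,-14.4))
E
```

```text
120 75.8 ((441.1337585449219, -155.56629943847656), (37.84861373901367, 10.165879249572754), 73.20863342285156)
112 76.2 ((441.0903625488281, -155.64187622070312), (37.67677307128906, 10.15658187866211), 73.09837341308594)
89 77.2 ((441.16015625, -155.7794647216797), (37.46110916137695, 9.630048751831055), 73.68180084228516)
[array([325.57692308, 203.02884615]), array([383.21904762, 217.42857143])] [[ 0.4553 -0.1006  0.068 ]
 [ 0.4278 -0.2091  0.068 ]]
(array([178.3,   1.3,  51.5]), array([-0. ,  0. , -0.1]))
(array([65.8,  1.6, 51.5]), array([-0. ,  0. , -0.1]))
```

View pics/t1z.png

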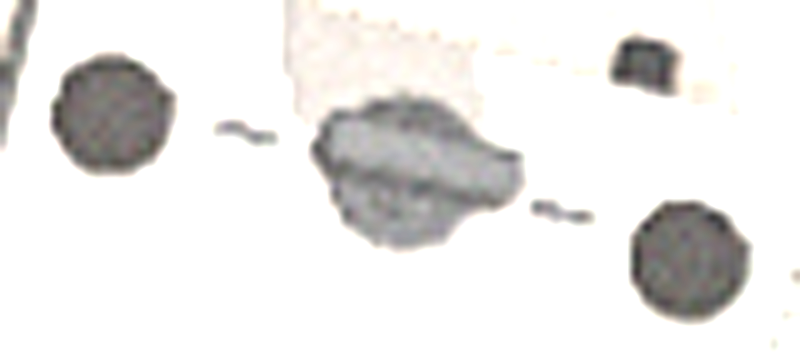

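The zoom shows the wing at about 12–14°, in line with the ridges at (245,132) and (563,212). Now I'll close the fingers, move over the right pad, lower and press.

```bash
python3 -m jog '[[[0,0,0],[35,1,0],0],[[0,0,0],[66,1,10],0],[[0,0,0],[66,1,30],0],[[0,0,0],[66,1,50],0],[[0,0,0],[66,1,70],0],[[0,0,0],[66,1,84],0],[[0,0,0],[66,1,88],0],[[0,0,0],[66,1,92],0],[[0,0,0],[66,1,94],0],[[0,0,0],[66,1,96],0],[[0,0,0],[66,1,98],0],[[0,0,0],[66,1,100],0]]'
```

```text
time: 6.5
tcp_pos: [0.429, -0.2061, 0.062]
eef_rot: [-2.478, -1.93, -0.003]
ft_force: [-1.3, 4.5, 7.8]
width: -0.0001
gripper_force: 3.3
```

```bash
python3 -m jog '[[[0,0,0],[0,0,1],0],[[0,0,0],[0,0,2],0],[[0,0,0],[0,0,3],0],[[0,0,0],[0,0,3],0],[[0,0,0],[0,0,3],0]]'
```

```text
time: 6.92
tcp_pos: [0.4291, -0.2062, 0.0606]
eef_rot: [-2.477, -1.928, -0.006]
ft_force: [-6.2, 7.1, 24.3]
width: 0.0001
gripper_force: 12.2
```

```bash
python3 - <<'E'
from h import *
from workcell import ctrl
g=ctrl.grab_frame("scene"); f=ctrl.grab_frame("top")
g0=np.load("scene0.npz")
# far-left pad height, before/after, housing frame x>20,y 30..70
a=np.radians(-14.4);X=np.array([np.cos(a),np.sin(a)]);Y=np.array([-X[1],X[0]]);o=np.array([.4418,-.155])-.032*X
for n,k in(("scene0",g0),("scene",g),("top0",np.load("top0.npz")),("top",f)):
    p=pts(k,(280,170,400,260)); q=(p[:,:2]-o); hx,hy=q@X,q@Y
    m=(hx>.015)&(hx<.055)&(hy>.03)&(hy<.07)&(p[:,2]>.05); print(n,m.sum(),np.median(p[m,2]))
print(wing(g,(300,180,360,240),.08)[:3])
A=cv2.resize(g["img"][160:270,250:390,::-1],None,fx=2.8,fy=2.8); B=cv2.resize(f["img"][170:280,270:410,::-1],None,fx=2.8,fy=2.8)
cv2.imwrite("pics/end.png",np.hstack([A,B])); s=ctrl.observe(); print(s["time"],s["tcp_pos"],s["ft_force"])
E
```

```text
scene0 157 0.06657590295531486
scene 140 0.05846611640680366
top0 441 0.0670891231006038
top 275 0.05937085339358569
(95, array([ 0.4413, -0.1515,  0.087 ]), np.float64(73.0))
7.0167 [ 0.4291353  -0.20617201  0.06062045] [-6.35945265  6.55677814 23.98170333]
```

View pics/end.png

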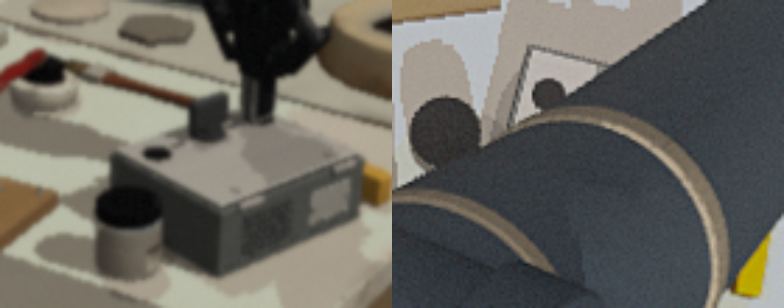

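The left half shows the panel flat on its frame with the fingers on the right pad (257,110), clear of the wing (208,115). The jar and level haven't moved. Depth puts the panel's top at 59 mm, which is home.

```bash
python3 -c "
from workcell import ctrl
print(ctrl.sign_off())"
```

```text
the job is handed in; nothing more can be done
None
```

I turned the fastener in line with the index ridges (to within about 2°), released it, and handed the job in at about 7 s with the fingertips still holding the panel home on the right pad at about 24 N; the jar and level were not touched.

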